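# Hook the filter cover under its ledge and swing it home

### The arm

A 7-joint arm with a two-finger parallel gripper is mounted at the origin on the work surface. World frame = base frame: x ahead of the robot, y to its left, z up, the work surface at z = 0. Lengths are in m, angles in rad, forces in N, time in s.
With the tool pointing down it reaches from about 0.4 to 0.875 m from the base axis. Payload 19.3 kg.
Tool frame: the origin (TCP) lies midway between the tips of the shut fingers; the grasp point (between the pads) lies 19 mm behind it; x points along the fingers, y is the direction in which the jaws open and shut, and the axes are right-handed (so a half turn about x gives the same grasp; the last joint's range is limited). The gripper opens to 85 mm and grips with 20 to 120 N. Pads are 22 mm wide; open, the fingers measure 114 mm over their backs; the gripper's body (76 mm by 85 mm) begins 54 mm behind the grasp point. The pads swing forward as they close: fully open they stand 13 mm farther back than shut.
Start: joints at [1.158, 0.521, -0.036, 1.599, 0.021, 1.021, -0.113], TCP at [0.21, -0.589, 0.231] pointing down, gripper open.
Joint ranges: [-2.91, 2.91], [-0.3, 2.13], [-1.5, 1.42], [0.17, 2.43], [-1.26, 4.41], [0.16, 1.93], [-2.52, 2.52]. Speed limits (rad/s): [1.89, 1.89, 2.39, 2.39, 3.01, 3.01, 3.01].

### API

Orientations are given as [roll, pitch, yaw] about the fixed x, y, z axes, in that order (R = Rz(yaw) Ry(pitch) Rx(roll)).
In Python, from workcell import bot gives the robot as it stands. The module is installed in compiled form; this text tells all that it offers.
- The arm moves only by the tool servo_tool, never from a script. Its argument "targets" is a list of rows, each an object of numbers: "x", "y", "z": the shift along the tool's x, y, z as a fraction of full scale; "wx", "wy", "wz": the turn, a rotation vector about the tool's x, y, z as a fraction of full scale. A call has 1 to 12 rows; each row is the pose to reach, as a shift and turn from the pose measured when the call began, along the tool's axes at that moment, turning the shorter way round; what a row does not reach only later rows make up. Full scale, the value 1, is 40 cm for a shift and 360 degrees for a turn. A row lasts 1/8 s, in which the tool goes at most 62.5 mm and 10.7 degrees, less where a joint would pass 70% of its speed; a pose out of reach is approached as far as the arm can. A call with a number of a shift or a turn outside -1 to 1 is refused whole. A call with a gripper value outside its range is refused whole. "grip" is the gripper command: -1 is shut, 1 is fully open, values between are in proportion, set as the call begins (left out, the last holds). The fingers move at their own pace and stop on an object; "squeeze" is the grip in N (left out, the last holds). Time passes only in rows, so rows that repeat a pose let the fingers close. It gives the time, the measured TCP pose, the force and the opening at its end, in the units of the state.
- bot.observe(): the state, without advancing time (a new reading comes with each control period).
- bot.grab_frame(name): name is "side" or "top" or "wrist"; returns (picture, depth): 400x640x3 uint8, red, green, blue; 400x640 float32, m along the optical axis (not along the pixel's ray), 0 where there is no reading.
- bot.get_calibration(name): a dict with "intrinsics" (3x3 intrinsics, pixels), "k1" (the pictures are not rectified: a ray, as slopes to the right and down, at radius r is drawn at 1 + k1 r^2 times it, then the intrinsics apply), "R" (3x3) and "t" (3): a world point X has camera coordinates R X + t. Camera axes: x right, y down, z forward; pixel columns grow to the right and rows downward; lengths in m; the calibration is good to about 2 mm. A picture is of the moment at which its call begins: read the wrist's pose just before it. get_calibration takes no time and is no camera call; for the wrist camera it gives the pose at the moment of the call.
- bot.job_done(): hands the job in, once; it reports no verdict.
Trained networks look in the newest picture that a camera, given by its name, has taken for a name from the list of things; names that differ only in an ending like _2 or _b are one class to them, and where a whole thing is asked for, a point or a joint stands for the part that bears it (a point fixed in the world has none). Each returns a list of dicts, best first, with "confidence" (0 to 1); they miss things now and then, are a little off and sometimes report something else, mostly with a low value. They report only what shows in the picture. A call takes as long as a camera call. They do not tell look-alikes from the thing itself.
- bot.trace(camera, target): "mask" (400x640 bool, what is visible of it) and "pixel" ([column, row] in pixels, amid what is visible of it).
The state is a dict: "clock": time; "qpos": joint angles; "qd": joint speeds; "joint_efforts": joint torques, N m; "position": TCP position; "tool_rot": TCP orientation; "force": force on the tool from outside, world axes, zero at the start; "moment": the same for the moment, N m; "grip_width": finger opening in m.
Only numpy, scipy, OpenCV 4.12 (cv2) and the standard library are available. Lean on these libraries where they do the work, as an engineer would, in place of code of your own. Each camera call takes 0.05 s, during which the arm holds its last target. There are 200 camera calls.

### The job

Put the loose cover back on the filter unit: tilt it and hook its long lip under the ledge, push it in against the spring strip, swing the other end down past the keeper, and let the spring carry it back under the keeper so that it lies fully home and flush, then let go. Work gently, never forcing or banging it, and leave the other things where they stand.

Things in the scene. Friction and masses are not known exactly. Their poses are not given: they have to be found in the camera images.
- housing: Filter unit: low grey metal box with a pleated filter in its open top, fixed to the bench, 216 x 150 x 62 mm. Origin at bench level below the nominal middle of the seated cover; x runs from ledge side to keeper side. Its top frame (seat, ledge, strip, keeper, cheeks as one) sits firmly in slotted holes, up to 10 mm either way along x from all nominal x given here; not reported: find by touch.
- seat (a point): Nominal middle of the seat: a flat rim 50 mm above the bench on which the cover's underside rests. The rim reaches 35 mm out from the ledge's edge. Cheeks (side walls) stand 63.5 mm either side of it (y), 9 mm high above the seat. Axes as the unit. Heights and y are exact.
- ledge_edge (a point): Nominal middle of the ledge's free edge, at its underside (unit x = -73 mm), 9 mm above the seat. The ledge is 3 mm thick and reaches back 26 mm to -x; the space under it is a pocket 9 mm high, open to +x, as wide as the seat. Axes as the unit.
- strip_face (a point): Nominal face of the spring strip, a steel bar in the pocket, facing +x (unit x = -78 mm when free), 1 to 7.5 mm above the seat. It yields 8.5 mm to -x, then a hard stop. It pushes back with 2 N at first touch, plus 1.2 N per mm: 12 N at the stop. It must be pressed in 7 mm or more for the cover's other end to swing down past the keeper.
- keeper_edge (a point): Nominal middle of the keeper's free edge, at its underside (unit x = +75 mm), 7 mm above the seat; its top is 11 mm above the seat. It overhangs by 5 mm the end wall, whose face is at unit x = +80 mm. Axes as the unit.
- cover_grip (a point): Loose cover: aluminium panel 160 x 120 x 12 mm, about 0.3 kg, flat on the bench, right way up, with a black grip bar 16 (x) x 70 (y) mm, its top 48 mm above the underside. This point is inside the bar, 34 mm above the underside, 92 mm from the lip end and 68 mm from the tongue end, mid-width. x points from lip to tongue, z up. Seated home it is at unit x = +12 mm, y = 0, z = 84 mm.
- cover_lip (a point): Middle of the lower edge of the cover's lip end, at the underside. The LIP (-x end) is a step 20 mm long, 4 mm thick; the TONGUE (+x end) a step 7 mm long, 4 mm thick; both level with the underside, full width. Pushed right in under the ledge the cover can tilt at most about 19 degrees. Home, the tongue is under the keeper against the end wall, the strip still 2 mm in. Axes as the cover.
- jar: Bystander: closed glass jar, 72 mm across, 85 mm high; origin under its centre.
- tub: Bystander: white plastic bowl, 100 mm across, 60 mm high; origin under its centre.
- carton: Bystander: open cardboard box 120 x 100 x 55 mm; origin under its centre.
Not all that is in view belongs to the job. Of the things that look like the part that bears cover_grip, take the one that is farthest to the robot's right at the start.

How it is judged:
By the outcome, as a careful person would: the job done as asked, in the order asked, and still so for the second after the job is handed in, with the robot touching nothing.
It also fails if it takes over 58 s, if anything falls off the work surface, if the arm or the gripper's body presses on something with over 40 N, if the wrist force passes 120 N, or if a joint passes its speed limit or range.

## Working session

There is one attempt and no reset: what is moved stays moved. The work goes in short steps, Python scripts to look and compute and a tool call to move; the robot and the scene stay as the last step left them, time stands still between calls to the robot, and variables do not carry over. Pictures are saved under pics/ and viewed, on a budget of 10 in all, crops included, one or two more only if the job needs it, and the job is handed in when it is done.

Besides the shell and the picture viewer there is one more tool, called after "Request:" as a command line: name --argument value ..., lists and objects as JSON in quotes. servo_tool: Moves the arm, as the interface text tells. Shift numbers are shares of 40 cm and turn numbers shares of 360 degrees, none past 1 either way. Its arguments: {"type":"object","properties":{"targets":{"type":"array"},"grip":{"type":"number"},"squeeze":{"type":"number"}},"required":["targets"]}

```bash
mkdir -p pics; ls; python3 - <<'E'
from workcell import bot
import cv2,numpy as np
s=bot.observe();print({k:np.round(v,3).tolist() for k,v in s.items()})
ims=[]
for c in("side","top"):
    p,d=bot.grab_frame(c);np.save(f'{c}.npy',d);cv2.imwrite(f'{c}.png',p[...,::-1])
    cal=bot.get_calibration(c);print(c,{k:np.round(v,3).tolist() for k,v in cal.items()})
    for t in("housing","cover_grip","jar","tub","carton"):
        for r in bot.trace(c,t):
            np.save(f'm_{c}_{t}.npy',r['mask']); print(c,t,round(r['confidence'],2),r['pixel'],int(r['mask'].sum()))
    ims.append(p)
cv2.imwrite('pics/a.png',cv2.resize(np.vstack(ims),(640,800))[:, :,::-1][:400]); cv2.imwrite('pics/b.png',ims[1][...,::-1])
E
```

```text
pics
{'clock': 0.0, 'qpos': [1.158, 0.522, -0.036, 1.6, 0.021, 1.021, -0.113], 'qd': [0.0, -0.001, 0.001, -0.0, 0.001, 0.0, -0.002], 'joint_efforts': [0.0, -92.71, 1.98, -36.994, 0.018, 0.008, -0.0], 'position': [0.21, -0.588, 0.231], 'tool_rot': [-1.486, 1.57, 1.998], 'force': [-1.088, -0.589, 0.415], 'moment': [-0.001, 0.008, 0.034], 'grip_width': 0.086}
side {'intrinsics': [[447.085, 0.0, 326.248], [0.0, 447.085, 208.351], [0.0, 0.0, 1.0]], 'k1': 0.018, 'R': [[-0.931, -0.365, 0.008], [-0.287, 0.719, -0.633], [0.226, -0.592, -0.774]], 't': [0.508, 0.206, 1.057]}
side housing 0.64 [285.8, 274.6] 6483
side cover_grip 0.86 [390.8, 245.7] 2555
side cover_grip 0.85 [375.5, 347.3] 3894
side cover_grip 0.8 [365.9, 177.9] 1863
side jar 0.59 [242.7, 186.4] 872
side tub 0.82 [380.4, 115.8] 717
side tub 0.55 [287.0, 271.9] 6538
side carton 0.85 [242.1, 377.5] 3096
top {'intrinsics': [[508.229, 0.0, 327.12], [0.0, 508.229, 199.193], [0.0, 0.0, 1.0]], 'k1': -0.03, 'R': [[-0.018, -1.0, -0.001], [-0.996, 0.018, -0.092], [0.092, -0.001, -0.996]], 't': [0.0, 0.56, 1.7]}
top housing 0.86 [271.7, 195.1] 3116
top cover_grip 0.73 [383.1, 213.5] 1638
top cover_grip 0.71 [329.1, 256.5] 1610
top cover_grip 0.68 [248.7, 270.3] 1651
top cover_grip 0.44 [272.2, 194.8] 3131
top jar 0.96 [329.5, 128.5] 376
top tub 0.9 [453.8, 203.7] 657
top tub 0.67 [271.4, 195.9] 3041
top carton 0.59 [194.0, 206.0] 1174
```

View pics/b.png

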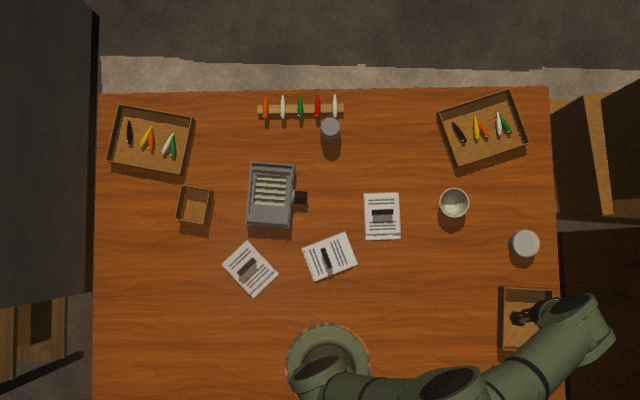

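View pics/a.png

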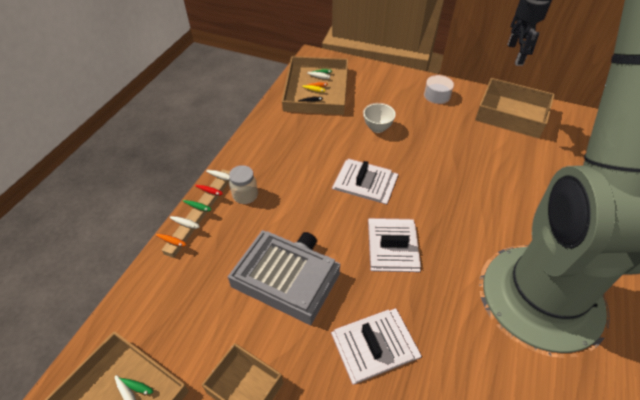

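The top view shows three look-alike covers. The one farthest right is at top (383,213), which is (366,178) in the side view. The housing is at top (271,195), and its plain area, which looks like the ledge end, faces the robot. Next I'll measure poses.

```bash
cat > h.py <<'E'
from workcell import bot
import numpy as np,cv2
from scipy.spatial.transform import Rotation as Ro
def world(cal,uv,z):
    K=np.array(cal['intrinsics']);k=cal['k1'];uv=np.asarray(uv,float).reshape(-1,1,2)
    n=cv2.undistortPoints(uv,K,np.array([k,0,0,0,0.])).reshape(-1,2)
    P=np.c_[n,np.ones(len(n))]*np.asarray(z,float).reshape(-1,1)
    return (P-np.array(cal['t']))@np.array(cal['R'])
def cloud(cal,d,box):
    u0,v0,u1,v1=box;v,u=np.mgrid[v0:v1,u0:u1];z=d[v0:v1,u0:u1].ravel();uv=np.c_[u.ravel(),v.ravel()]
    ok=z>0;return world(cal,uv[ok],z[ok]),uv[ok]
def rect(P):
    r=cv2.minAreaRect((P[:,:2]*1000).astype(np.float32));return [np.round(a,1) for a in r]
E
python3 - <<'E'
from h import *
for c,bh,bc in(("top",(235,150,315,240),(355,185,410,250)),("side",(220,225,350,325),(325,150,405,210))):
    d=np.load(c+'.npy');cal=bot.get_calibration(c)
    P,_=cloud(cal,d,bh);print(c,'bench',np.median(P[:,2][abs(P[:,2])<.015]))
    for lo,hi in((.02,.08),(.04,.056),(.056,.075)):
        Q=P[(P[:,2]>lo)&(P[:,2]<hi)];print(' h',lo,hi,len(Q),rect(Q), np.histogram(Q[:,2],bins=8))
    P,_=cloud(cal,d,bc)
    for lo,hi in((.006,.03),(.03,.06)):
        Q=P[(P[:,2]>lo)&(P[:,2]<hi)];print(' c',lo,hi,len(Q),rect(Q),np.median(Q,0))
a=cv2.imread('top.png');s=cv2.imread('side.png')
f=lambda i,b:cv2.resize(i[b[1]:b[3],b[0]:b[2]],(400,300),interpolation=cv2.INTER_CUBIC)
cv2.imwrite('pics/c.png',np.vstack([np.hstack([f(a,(225,150,325,225+10)),f(a,(340,180,420,240))]),np.hstack([f(s,(220,225,350,325)),f(s,(325,150,405,210))])]))
E
```

```text
top bench -0.0010714632230651347
 h 0.02 0.08 2858 [array([575.2, 159.2]), array([199.2, 216.7]), np.float64(84.7)] (array([186, 244, 405, 538, 660, 441, 332,  52]), array([0.02008032, 0.02656425, 0.03304819, 0.03953212, 0.04601606,
       0.0525    , 0.05898393, 0.06546787, 0.07195181]))
 h 0.04 0.056 1401 [array([575.3, 159.2]), array([198.9, 216.7]), np.float64(84.5)] (array([128, 175, 203, 232, 222, 161, 161, 119]), array([0.04003267, 0.0420264 , 0.04402013, 0.04601387, 0.0480076 ,
       0.05000134, 0.05199507, 0.0539888 , 0.05598254]))
 h 0.056 0.075 590 [array([579.8, 181.7]), array([144.3, 196.4]), np.float64(84.6)] (array([139, 137, 129,  80,  67,  27,   9,   2]), array([0.05605215, 0.05803961, 0.06002706, 0.06201452, 0.06400198,
       0.06598943, 0.06797689, 0.06996435, 0.07195181]))
 c 0.006 0.03 1233 [array([ 496.4, -196.7]), array([185.1, 219. ]), np.float64(88.2)] [ 0.49992758 -0.19511045  0.01090151]
 c 0.03 0.06 106 [array([ 512.4, -196.3]), array([16.5, 68.4]), np.float64(1.8)] [ 0.51157067 -0.19662501  0.04633886]
side bench -0.0008066337152383169
 h 0.02 0.08 5826
[... 306 characters left out ...]
18. ]), np.float64(84.7)] (array([229, 135, 253, 624, 765, 368, 102, 111]), array([0.04000633, 0.04200327, 0.04400022, 0.04599717, 0.04799411,
       0.04999106, 0.05198801, 0.05398495, 0.0559819 ]))
 h 0.056 0.075 1324 [array([575.5, 185. ]), array([144.6, 188.3]), np.float64(84.9)] (array([168, 239, 299, 301, 231,  63,  21,   2]), array([0.05600746, 0.0573565 , 0.05870554, 0.06005458, 0.06140361,
       0.06275265, 0.06410169, 0.06545073, 0.06679977]))
 c 0.006 0.03 1357 [array([ 501.3, -205.6]), array([157.8, 150.7]), np.float64(0.2)] [ 0.50080287 -0.1855624   0.01076617]
 c 0.03 0.06 148 [array([ 514. , -193.7]), array([17.5, 73.5]), np.float64(1.3)] [ 0.51186849 -0.18714547  0.04534116]
```

View pics/c.png

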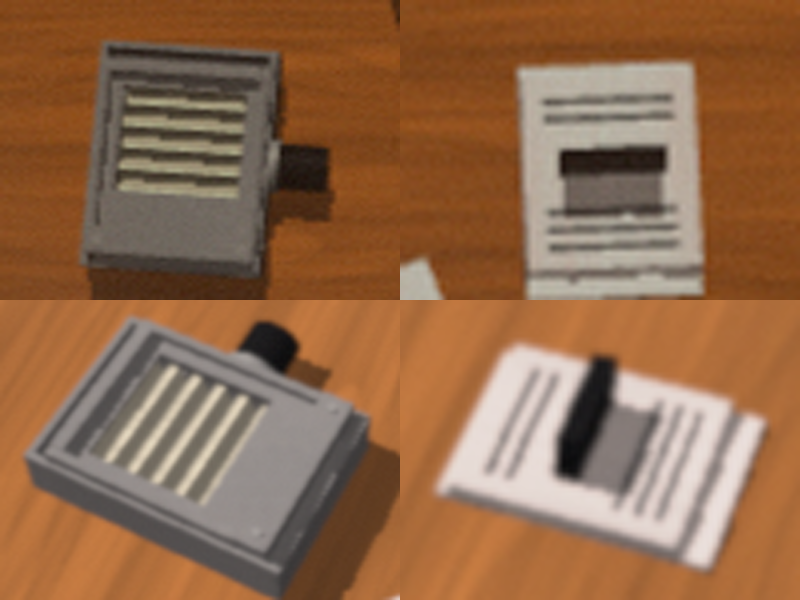

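```bash
python3 - <<'E'
from h import *
for c,bh in(("top",(235,150,315,240)),("side",(220,225,350,325))):
    d=np.load(c+'.npy');cal=bot.get_calibration(c);P,_=cloud(cal,d,bh)
    a=np.radians(-5.3)
    ax=np.array([np.cos(a),np.sin(a)]);ay=np.array([-ax[1],ax[0]])
    Q=P[P[:,2]>.03]; q=Q[:,:2]-[.576,.19]
    X=q@ax;Y=q@ay
    print(c,'Y pct',np.percentile(Y[Y<.09],[1,3,50]),'X',np.percentile(X,[1,3,97,99]), 'Yhist',np.histogram(Y,bins=np.arange(-.13,.11,.01))[0])
    ex=np.arange(-.12,.121,.01)
    print([(round(e*1000),round(float(np.median(Q[(X>e)&(X<=e+.01)&(abs(Y)<.035),2]))*1000,1)) for e in ex if ((X>e)&(X<=e+.01)&(abs(Y)<.035)).sum()>3])
E
```

```text
top Y pct [-0.1235685  -0.10923699 -0.01300749] X [-0.10467869 -0.10090708  0.10431344  0.10818037] Yhist [ 37  33  34  37  97 192 175 139 149 146 145 141 153 150 144 152 151 159
 201 123   0   0   0]
[(-110, 45.0), (-100, 59.6), (-90, 60.4), (-80, 59.9), (-70, 50.1), (-60, 48.7), (-50, 48.5), (-40, 47.7), (-30, 36.6), (-20, 35.9), (-10, 37.2), (0, 35.7), (10, 36.8), (20, 35.9), (30, 38.0), (40, 33.9), (50, 36.5), (60, 40.5), (70, 49.0), (80, 58.9), (90, 59.9), (100, 45.8)]
side Y pct [-0.11849814 -0.10033302 -0.00041813] X [-0.10518404 -0.10329411  0.10527208  0.10823353] Yhist [ 42  53  59  51  29 243 404 297 270 265 281 286 284 289 290 304 300 281
 280 730  61   0   0]
[(-110, 45.7), (-100, 55.6), (-90, 61.0), (-80, 61.0), (-70, 57.4), (-60, 49.1), (-50, 49.1), (-40, 48.9), (-30, 38.5), (-20, 35.3), (-10, 38.1), (0, 34.2), (10, 38.1), (20, 34.2), (30, 38.1), (40, 31.6), (50, 38.0), (60, 47.6), (70, 48.3), (80, 58.8), (90, 59.5), (100, 45.5), (110, 45.9)]
```

```bash
cat >> h.py <<'E'
def pose():
    s=bot.observe();return np.array(s['position']),Ro.from_euler('xyz',s['tool_rot']),s
def tool(yaw,tilt=0,flip=1):
    """tool rotation: jaws (tool y) along unit x of heading yaw (deg), tongue-up tilt (deg)"""
    c=Ro.from_euler('xyz',[0,-tilt,yaw],degrees=True).as_matrix()
    x=-c[:,2];y=flip*c[:,0];return Ro.from_matrix(np.c_[x,y,np.cross(x,y)])
def rows(targets):
    p,R,s=pose()
    for P,T in targets:
        d=R.inv().apply(np.array(P)-p)/.4;w=(R.inv()*T).as_rotvec()/(2*np.pi)
        print('d',np.round(d,4).tolist(),'w',np.round(w,4).tolist(),'mm',round(np.linalg.norm(d)*400),'deg',round(np.linalg.norm(w)*360,1))
E
python3 - <<'E'
from h import *
p,R,s=pose();print(p,R.as_matrix().round(3))
c=bot.get_calibration('wrist');C=-np.array(c['R']).T@np.array(c['t']);print('cam in tool',R.inv().apply(C-p),R.inv().apply(np.array(c['R'])[2]),c['intrinsics'][0][0])
for f in(1,-1):rows([((.48,-.196,.24),tool(0,0,f))])
E
```

```text
[ 0.21006265 -0.58863345  0.23129171] [[-0.     0.336 -0.942]
 [ 0.    -0.942 -0.336]
 [-1.    -0.     0.   ]]
cam in tool [-0.14190126  0.00050951 -0.08466935] [ 9.44440717e-01 -9.31240891e-05  3.28681796e-01] 328.90183546443836
d [-0.0218, -0.6976, -0.9655] w [-0.1954, -0.0, 0.0] mm 477 deg 70.4
d [-0.0218, -0.6976, -0.9655] w [0.3046, 0.0, 0.0] mm 477 deg 109.6
```

Request:
servo_tool --targets '[{"x": -0.07,"y": -0.6976,"z": -0.9655,"wx": -0.1954},{"x": -0.07,"y": -0.6976,"z": -0.9655,"wx": -0.1954},{"x": -0.07,"y": -0.6976,"z": -0.9655,"wx": -0.1954},{"x": -0.07,"y": -0.6976,"z": -0.9655,"wx": -0.1954},{"x": -0.07,"y": -0.6976,"z": -0.9655,"wx": -0.1954},{"x": -0.07,"y": -0.6976,"z": -0.9655,"wx": -0.1954},{"x": -0.07,"y": -0.6976,"z": -0.9655,"wx": -0.1954},{"x": -0.07,"y": -0.6976,"z": -0.9655,"wx": -0.1954},{"x": -0.07,"y": -0.6976,"z": -0.9655,"wx": -0.1954},{"x": -0.07,"y": -0.6976,"z": -0.9655,"wx": -0.1954},{"x": -0.07,"y": -0.6976,"z": -0.9655,"wx": -0.1954},{"x": -0.07,"y": -0.6976,"z": -0.9655,"wx": -0.1954}]' --grip 1

```text
$.targets[0]: bad value
```

```bash
python3 - <<'E'
from h import *
p,R,s=pose();print(s['clock'],p,R.as_matrix().round(3),np.round(s['qpos'],3),s['force'])
c=bot.get_calibration('wrist');im,d=bot.grab_frame('wrist');np.save('w1.npy',d);np.savez('w1c.npz',**{k:np.array(v) for k,v in c.items()})
r=bot.trace('wrist','cover_grip')
for x in r:print(x['confidence'],x['pixel'],x['mask'].sum())
cv2.imwrite('pics/d.png',im[...,::-1])
b=(0,0,640,400);P,uv=cloud(c,d,b)
for lo,hi in((.008,.02),(.035,.06)):
    k=(P[:,2]>lo)&(P[:,2]<hi)&(abs(P[:,0]-.5)<.13)&(abs(P[:,1]+.196)<.1);Q=P[k];print(lo,len(Q),rect(Q),np.median(Q,0),Q.min(0),Q.max(0))
E
```

```text
0.6 [ 0.21006265 -0.58863345  0.23129171] [[-0.     0.336 -0.942]
 [ 0.    -0.942 -0.336]
 [-1.    -0.     0.   ]] [ 1.158  0.521 -0.036  1.6    0.021  1.021 -0.113] [-0.36187128  0.23804196  0.21402202]
  return _methods._mean(a, axis=axis, dtype=dtype,
  ret = um.true_divide(
Traceback (most recent call last):
ValueError: zero-size array to reduction operation minimum which has no identity
```

View pics/d.png

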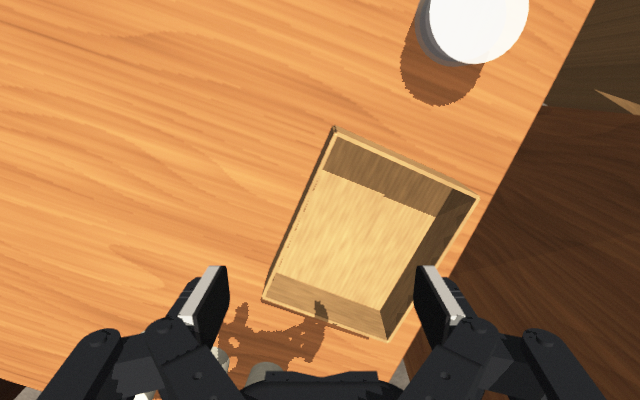

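The move was refused: a row seems to need all six numbers. That picture only showed the box and jar near the start pose.

Request:
servo_tool --targets '[{"x": -0.07,"y": -0.6976,"z": -0.9655,"wx": -0.1954,"wy": 0,"wz": 0},{"x": -0.07,"y": -0.6976,"z": -0.9655,"wx": -0.1954,"wy": 0,"wz": 0},{"x": -0.07,"y": -0.6976,"z": -0.9655,"wx": -0.1954,"wy": 0,"wz": 0},{"x": -0.07,"y": -0.6976,"z": -0.9655,"wx": -0.1954,"wy": 0,"wz": 0},{"x": -0.07,"y": -0.6976,"z": -0.9655,"wx": -0.1954,"wy": 0,"wz": 0},{"x": -0.07,"y": -0.6976,"z": -0.9655,"wx": -0.1954,"wy": 0,"wz": 0},{"x": -0.07,"y": -0.6976,"z": -0.9655,"wx": -0.1954,"wy": 0,"wz": 0},{"x": -0.07,"y": -0.6976,"z": -0.9655,"wx": -0.1954,"wy": 0,"wz": 0},{"x": -0.07,"y": -0.6976,"z": -0.9655,"wx": -0.1954,"wy": 0,"wz": 0},{"x": -0.07,"y": -0.6976,"z": -0.9655,"wx": -0.1954,"wy": 0,"wz": 0},{"x": -0.07,"y": -0.6976,"z": -0.9655,"wx": -0.1954,"wy": 0,"wz": 0},{"x": -0.07,"y": -0.6976,"z": -0.9655,"wx": -0.1954,"wy": 0,"wz": 0}]' --grip 1

```text
clock: 2.2
position: [0.4796, -0.1969, 0.2593]
tool_rot: [-0.43, 1.571, -2.002]
force: [0.8, -0.8, 0.1]
grip_width: 0.0853
```

```bash
python3 - <<'E'
from h import *
p,R,s=pose();print(s['clock'],p,R.as_matrix().round(3),np.round(s['qpos'],3),s['force'])
c=bot.get_calibration('wrist');im,d=bot.grab_frame('wrist');np.save('w1.npy',d);np.savez('w1c.npz',**{k:np.array(v) for k,v in c.items()})
cv2.imwrite('pics/e.png',im[...,::-1])
P,uv=cloud(c,d,(0,0,640,400))
for lo,hi in((.0085,.02),(.002,.007),(.035,.06)):
    k=(P[:,2]>lo)&(P[:,2]<hi)&(abs(P[:,0]-.5)<.13)&(abs(P[:,1]+.196)<.1);Q=P[k];print(lo,len(Q))
    if len(Q)>10:print(rect(Q),np.median(Q,0),np.percentile(Q,1,axis=0),np.percentile(Q,99,axis=0))
E
```

```text
2.2 [ 0.47960368 -0.19685473  0.2592973 ] [[-0.     1.    -0.002]
 [-0.    -0.002 -1.   ]
 [-1.    -0.     0.   ]] [ 0.637  0.35  -0.465  1.828  0.183  1.006  0.097] [ 0.75596879 -0.76480708  0.10767617]
0.0085 9813
[array([ 509.2, -194.8]), array([132.6, 121. ]), np.float64(1.0)] [ 0.50279723 -0.18918862  0.01132008] [ 0.44408644 -0.25346887  0.00942339] [ 0.57391773 -0.13489026  0.01317981]
0.002 1873
[array([ 480.4, -178.4]), array([161.8, 224.5]), np.float64(88.6)] [ 0.43506555 -0.19052994  0.00338069] [ 0.42264871 -0.25447567  0.00206172] [ 0.58208258 -0.13409014  0.00528142]
0.035 926
[array([ 514.3, -194.6]), array([16.3, 70.5]), np.float64(2.0)] [ 0.51394912 -0.19142377  0.04718759] [ 0.50556064 -0.22890277  0.04003184] [ 0.52215953 -0.15963781  0.04887123]
```

View pics/e.png

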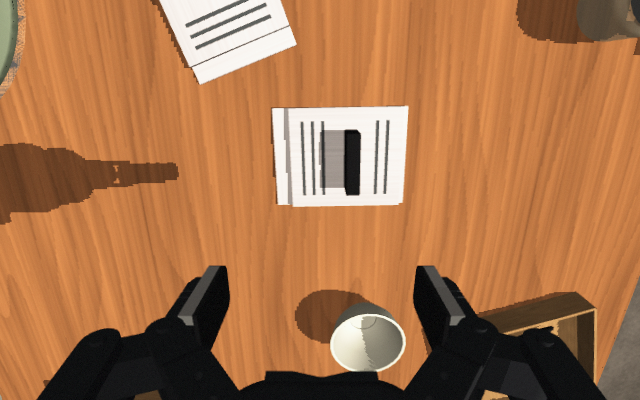

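The cover is at (340,155), with its lip step on the left, which is the robot side, and its bar at (352,162). That agrees with the depth fit. Next I'll go down and grasp it.

```bash
python3 - <<'E'
from h import *
rows([((.5143,-.195,.06),tool(1.3)),((.5143,-.195,.017),tool(1.3))])
E
```

```text
d [0.4982, 0.0866, -0.0044] w [-0.0039, 0.0, 0.0] mm 202 deg 1.4
d [0.6057, 0.0866, -0.0044] w [-0.0039, 0.0, 0.0] mm 245 deg 1.4
```

Request:
servo_tool --targets '[{"x": 0.12,"y": 0.0866,"z": -0.0044,"wx": -0.0039,"wy": 0,"wz": 0},{"x": 0.25,"y": 0.0866,"z": -0.0044,"wx": -0.0039,"wy": 0,"wz": 0},{"x": 0.38,"y": 0.0866,"z": -0.0044,"wx": -0.0039,"wy": 0,"wz": 0},{"x": 0.48,"y": 0.0866,"z": -0.0044,"wx": -0.0039,"wy": 0,"wz": 0},{"x": 0.55,"y": 0.0866,"z": -0.0044,"wx": -0.0039,"wy": 0,"wz": 0},{"x": 0.59,"y": 0.0866,"z": -0.0044,"wx": -0.0039,"wy": 0,"wz": 0},{"x": 0.6057,"y": 0.0866,"z": -0.0044,"wx": -0.0039,"wy": 0,"wz": 0},{"x": 0.6057,"y": 0.0866,"z": -0.0044,"wx": -0.0039,"wy": 0,"wz": 0},{"x": 0.6057,"y": 0.0866,"z": -0.0044,"wx": -0.0039,"wy": 0,"wz": 0}]' --grip 1

```text
clock: 3.38
position: [0.5148, -0.1952, 0.0179]
tool_rot: [1.031, 1.57, -0.517]
force: [-0.1, 0.2, 0.5]
grip_width: 0.0856
```

Request:
servo_tool --targets '[{"x": 0,"y": 0,"z": 0,"wx": 0,"wy": 0,"wz": 0},{"x": 0,"y": 0,"z": 0,"wx": 0,"wy": 0,"wz": 0},{"x": 0,"y": 0,"z": 0,"wx": 0,"wy": 0,"wz": 0},{"x": 0,"y": 0,"z": 0,"wx": 0,"wy": 0,"wz": 0},{"x": 0,"y": 0,"z": 0,"wx": 0,"wy": 0,"wz": 0},{"x": 0,"y": 0,"z": 0,"wx": 0,"wy": 0,"wz": 0}]' --grip -1 --squeeze 70

```text
clock: 4.12
position: [0.5149, -0.1953, 0.0181]
tool_rot: [1.008, 1.569, -0.54]
force: [-0.9, -0.1, 5.5]
grip_width: 0.0152
```

```bash
python3 - <<'E'
from h import *
p,R,s=pose();print(np.round(R.as_matrix(),3),s['force'])
rows([((.514,-.195,.12),tool(1.3)),((.53,-.04,.36),tool(-5)),((.565,.095,.38),tool(-5))])
E
```

```text
[[ 0.001  1.     0.023]
 [-0.001  0.023 -1.   ]
 [-1.     0.001  0.001]] [-0.93583009 -0.14154638  5.50585707]
d [-0.2546, -0.0018, -0.0005] w [0.0, 0.0001, -0.0002] mm 102 deg 0.1
d [-0.8549, 0.0478, -0.3865] w [0.0175, 0.0001, -0.0002] mm 376 deg 6.3
d [-0.905, 0.143, -0.7219] w [0.0175, 0.0001, -0.0002] mm 467 deg 6.3
```

Request:
servo_tool --targets '[{"x": -0.01,"y": 0,"z": 0,"wx": 0,"wy": 0,"wz": 0},{"x": -0.04,"y": 0,"z": 0,"wx": 0,"wy": 0,"wz": 0},{"x": -0.12,"y": 0,"z": 0,"wx": 0,"wy": 0,"wz": 0},{"x": -0.24,"y": 0,"z": -0.02,"wx": 0,"wy": 0,"wz": 0},{"x": -0.36,"y": 0.01,"z": -0.1,"wx": 0.004,"wy": 0,"wz": 0},{"x": -0.48,"y": 0.03,"z": -0.2,"wx": 0.008,"wy": 0,"wz": 0},{"x": -0.6,"y": 0.05,"z": -0.3,"wx": 0.012,"wy": 0,"wz": 0},{"x": -0.7,"y": 0.08,"z": -0.42,"wx": 0.0175,"wy": 0,"wz": 0},{"x": -0.8,"y": 0.11,"z": -0.54,"wx": 0.0175,"wy": 0,"wz": 0},{"x": -0.87,"y": 0.13,"z": -0.64,"wx": 0.0175,"wy": 0,"wz": 0},{"x": -0.905,"y": 0.143,"z": -0.72,"wx": 0.0175,"wy": 0,"wz": 0},{"x": -0.905,"y": 0.143,"z": -0.7219,"wx": 0.0175,"wy": 0,"wz": 0}]'

```text
clock: 5.62
position: [0.5646, 0.0979, 0.3815]
tool_rot: [1.864, 1.568, 0.21]
force: [-0.7, 0.9, -3.1]
grip_width: 0.0149
```

Request:
servo_tool --targets '[{"x": 0,"y": 0,"z": 0,"wx": 0,"wy": 0,"wz": 0},{"x": 0,"y": 0,"z": 0,"wx": 0,"wy": 0,"wz": 0}]'

```text
clock: 5.88
position: [0.5644, 0.097, 0.3815]
tool_rot: [1.755, 1.568, 0.1]
force: [-0.4, -0.2, -2.8]
grip_width: 0.0151
```

```bash
python3 - <<'E'
from h import *
p,R,s=pose();print(s['clock'],p,s['force'],np.round(R.as_matrix(),3))
c=bot.get_calibration('wrist');im,d=bot.grab_frame('wrist');np.save('w2.npy',d);np.savez('w2c.npz',**{k:np.array(v) for k,v in c.items()});cv2.imwrite('w2.png',im[...,::-1])
P,uv=cloud(c,d,(0,0,640,400))
k=(P[:,2]>.035)&(P[:,2]<.075)&(P[:,1]>.05)&(P[:,1]<.29)&(abs(P[:,0]-.576)<.15);Q=P[k];print(len(Q),rect(Q))
H=im[...,::-1].copy();cv2.imwrite('pics/f.png',H)
E
```

```text
5.875 [0.56438546 0.09704567 0.38147404] [-0.37370954 -0.2112434  -2.83788191] [[ 0.002  0.996 -0.084]
 [ 0.    -0.084 -0.996]
 [-1.     0.002 -0.   ]]
14433 [array([579. , 185.9]), array([149.1, 217.2]), np.float64(85.0)]
```

View pics/f.png

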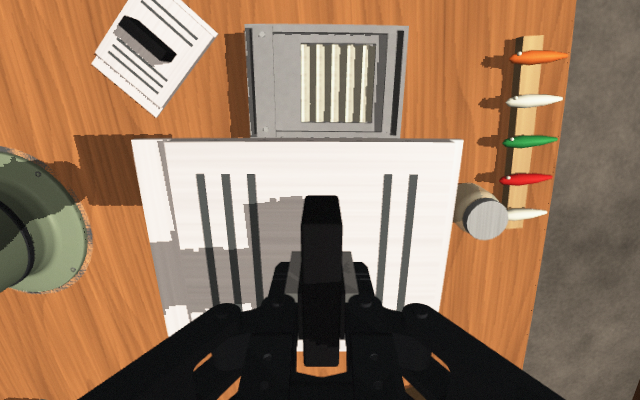

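The wrist view shows the housing at (250–408, 25–140), with the riveted ledge at left (262,33)/(262,130). The cover is held level. I'll estimate the frame offset from the depth profile.

```bash
python3 - <<'E'
from h import *
c=dict(np.load('w2c.npz'));c['k1']=float(c['k1']);d=np.load('w2.npy')
P,uv=cloud(c,d,(0,0,640,145));im=cv2.imread('w2.png').mean(2)
a=np.radians(-5.0);ax=np.array([np.cos(a),np.sin(a)]);ay=np.array([-ax[1],ax[0]])
q=P[:,:2]-[.579,.186];X=q@ax*1000;Y=q@ay*1000;Z=P[:,2]*1000
k=(abs(Y)<45)&(Z>25);I=im[uv[:,1],uv[:,0]]
for e in list(range(-114,-20,2))+list(range(56,114,2)):
    m=k&(X>=e)&(X<e+2)
    if m.sum()>3:print(e+1,round(np.median(Z[m]),1),round(I[m].mean()),end=' | ')
print()
m=(abs(X)<40)&(Z>25)
for e in list(range(-80,-54,2))+list(range(54,80,2)):
    n=m&(Y>=e)&(Y<e+2)
    if n.sum()>3:print(e+1,round(np.median(Z[n]),1),end=' | ')
E
```

```text
-109 47.1 106 | -107 47.6 104 | -105 47.7 90 | -103 42.0 61 | -101 42.9 48 | -99 365.9 192 | -97 366.1 202 | -95 61.7 161 | -93 61.7 176 | -91 61.7 175 | -89 61.6 177 | -87 61.7 177 | -85 61.7 167 | -83 61.6 166 | -81 61.6 167 | -79 61.6 166 | -77 61.5 169 | -75 61.6 167 | -73 61.9 168 | -71 61.3 166 | -69 50.4 164 | -67 49.6 167 | -65 49.6 167 | -63 49.8 167 | -61 49.8 167 | -59 49.5 169 | -57 49.9 168 | -55 49.8 168 | -53 49.5 168 | -51 49.9 168 | -49 49.7 168 | -47 49.8 170 | -45 49.5 170 | -43 49.5 170 | -41 49.6 168 | -39 49.6 169 | -37 49.4 170 | -35 49.2 178 | -33 39.7 222 | -31 38.8 217 | -29 39.1 202 | -27 39.1 206 | -25 35.1 206 | -23 30.4 148 | -21 371.2 148 | 57 38.4 168 | 59 33.4 139 | 61 28.0 123 | 63 25.5 91 | 65 45.5 106 | 67 47.9 128 | 69 49.3 126 | 71 49.1 90 | 73 48.9 89 | 75 49.3 89 | 77 49.2 88 | 79 58.4 118 | 81 60.2 167 | 83 60.1 169 | 85 60.1 169 | 87 60.2 169 | 89 60.1 162 | 91 59.7 122 | 101 37.8 51 | 103 44.8 102 | 105 47.3 168 | 107 47.1 163 | 109 47.0 146 | 
-75 47.2 | -73 57.4 | -71 58.0 | -69 58.5 | -67 57.9 | -65 55.5 | -63 49.6 | -61 49.1 | -59 49.3 | -57 49.3 | -55 49.3 | 55 49.5 | 57 49.0 | 59 49.2 | 61 49.8 | 63 57.1 | 65 58.2 | 67 58.4 | 69 58.1 | 71 49.1 | 73 46.8 |
```

```bash
cat >> h.py <<'E'
F=np.array([.5822,.1847,.05]);YAW=-5.0;ZT=.0181;DY=-.0006
def cov(lx,lz,th,y=0):
    """TCP pose for lip lower edge at frame x lx, height lz above seat (mm), tilt th deg"""
    C=Ro.from_euler('xyz',[0,-th,YAW],degrees=True);Fr=Ro.from_euler('z',YAW,degrees=True)
    return F+Fr.apply([lx/1e3,y/1e3,lz/1e3])+C.apply([.092,DY,ZT]),tool(YAW,th)
def lip():
    """measured: lip x,y,z (mm, frame), tilt, yaw (deg)"""
    p,R,s=pose();M=R.as_matrix();C=np.c_[M[:,1],-M[:,2],-M[:,0]]
    L=Ro.from_euler('z',YAW,degrees=True).inv().apply(p-C@[.092,DY,ZT]-F)*1e3
    e=Ro.from_matrix(C).as_euler('xyz',degrees=True)
    f=Ro.from_euler('z',YAW,degrees=True).inv().apply(s['force'])
    print('t',round(s['clock'],2),'lip',L.round(2),'rpy',e.round(2),'f(frame)',f.round(2),'m',np.round(s['moment'],2),'w',round(s['grip_width'],4));return L
E
python3 - <<'E'
from h import *
c=dict(np.load('w2c.npz'));c['k1']=float(c['k1']);d=np.load('w2.npy')
P,uv=cloud(c,d,(0,0,640,400));p,R,s=pose();q=R.inv().apply(P-p)*1000
k=(abs(q[:,0]-6)<4)&(abs(q[:,1])<110)&(abs(q[:,2])<75)
print('top: tool x med',np.median(q[k,0]),'y pct',np.percentile(q[k,1],[.5,2,98,99.5]),'z min pct',np.percentile(q[k,2],[.2,1,5,99]))
m=k&(abs(q[:,1])<40)&(q[:,2]<-55);print(q[m,2].min(),np.percentile(q[m,2],[1,3,10]))
lip()
rows([cov(-55,60,12),cov(-63,12,12),cov(-64,2.0,12)])
E
```

```text
top: tool x med 6.716676204311766 y pct [-71.4278954  -69.83103175  58.95579165  60.63929888] z min pct [-61.03146173 -60.6718454  -58.37883267  28.91967179]
-61.22169592489921 [-61.00794394 -60.89165775 -60.5928302 ]
t 5.92 lip [-101.99  -88.64  313.09] rpy [ 0.02 -0.14 -4.82] f(frame) [-0.23 -0.7  -2.05] m [ 0.03  0.01 -0.07] w 0.0152
d [0.5868, 0.1024, -0.2203] w [0.0005, -0.0001, 0.0329] mm 254 deg 11.9
d [0.7067, 0.0821, -0.2204] w [0.0005, -0.0001, 0.0329] mm 298 deg 11.9
d [0.7317, 0.0796, -0.2204] w [0.0005, -0.0001, 0.0329] mm 307 deg 11.9
```

Request:
servo_tool --targets '[{"x": 0.05,"y": 0.02,"z": -0.06,"wx": 0.0005,"wy": 0,"wz": 0.01},{"x": 0.15,"y": 0.05,"z": -0.14,"wx": 0.0005,"wy": 0,"wz": 0.02},{"x": 0.28,"y": 0.08,"z": -0.2,"wx": 0.0005,"wy": 0,"wz": 0.0329},{"x": 0.4,"y": 0.1,"z": -0.2203,"wx": 0.0005,"wy": 0,"wz": 0.0329},{"x": 0.5,"y": 0.1024,"z": -0.2203,"wx": 0.0005,"wy": 0,"wz": 0.0329},{"x": 0.57,"y": 0.1024,"z": -0.2203,"wx": 0.0005,"wy": 0,"wz": 0.0329},{"x": 0.62,"y": 0.096,"z": -0.2203,"wx": 0.0005,"wy": 0,"wz": 0.0329},{"x": 0.66,"y": 0.09,"z": -0.2203,"wx": 0.0005,"wy": 0,"wz": 0.0329},{"x": 0.69,"y": 0.085,"z": -0.2203,"wx": 0.0005,"wy": 0,"wz": 0.0329},{"x": 0.7067,"y": 0.0821,"z": -0.2204,"wx": 0.0005,"wy": 0,"wz": 0.0329},{"x": 0.7067,"y": 0.0821,"z": -0.2204,"wx": 0.0005,"wy": 0,"wz": 0.0329},{"x": 0.7067,"y": 0.0821,"z": -0.2204,"wx": 0.0005,"wy": 0,"wz": 0.0329}]'

```text
clock: 7.42
position: [0.6056, 0.1823, 0.0994]
tool_rot: [1.576, 1.361, -0.082]
force: [-0.1, 0.1, -1.9]
grip_width: 0.0146
```

```bash
python3 - <<'E'
from h import *
lip()
p,d=bot.grab_frame('side');cv2.imwrite('pics/g.png',cv2.resize(p[190:330,190:400,::-1],(750,500),interpolation=cv2.INTER_CUBIC))
lip();rows([cov(-64,2.0,12),cov(-70,1.5,12)])
E
```

```text
t 7.42 lip [-62.66   0.25  12.56] rpy [  0.06 -12.03  -5.01] f(frame) [-0.1   0.08 -1.9 ] m [ 0.03  0.31 -0.01] w 0.0146
t 7.47 lip [-62.64   0.18  12.55] rpy [  0.06 -12.03  -5.02] f(frame) [-0.8  -0.02 -2.25] m [0.06 0.36 0.  ] w 0.015
d [0.0252, -0.0088, 0.0004] w [-0.0, -0.0002, -0.0001] mm 11 deg 0.1
d [0.0233, -0.0237, 0.0004] w [-0.0, -0.0002, -0.0001] mm 13 deg 0.1
```

View pics/g.png

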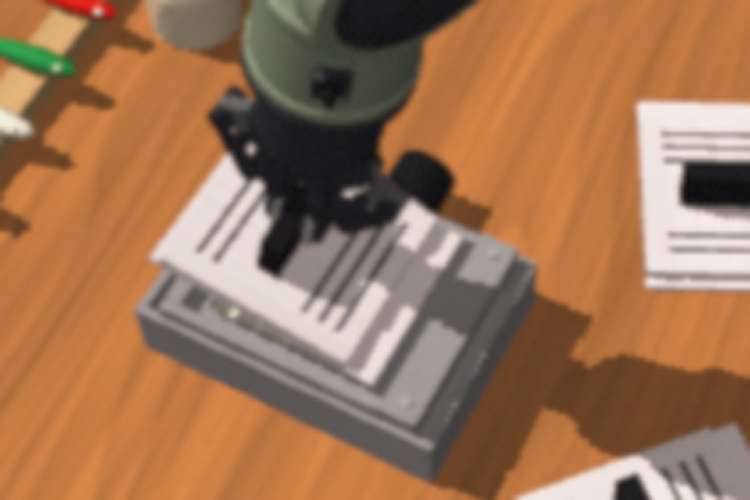

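The tilted cover sits aligned over the unit, with its lip edge around (400,330) just short of the ledge plate at (450,330). Next I'll lower the lip to the rim.

Request:
servo_tool --targets '[{"x": 0.006,"y": -0.002,"z": 0.0002,"wx": 0,"wy": 0,"wz": 0},{"x": 0.012,"y": -0.004,"z": 0.0004,"wx": 0,"wy": 0,"wz": 0},{"x": 0.018,"y": -0.006,"z": 0.0004,"wx": 0,"wy": 0,"wz": 0},{"x": 0.022,"y": -0.0078,"z": 0.0004,"wx": 0,"wy": 0,"wz": 0},{"x": 0.0252,"y": -0.0088,"z": 0.0004,"wx": 0,"wy": 0,"wz": 0},{"x": 0.0252,"y": -0.0088,"z": 0.0004,"wx": 0,"wy": 0,"wz": 0},{"x": 0.0252,"y": -0.0088,"z": 0.0004,"wx": 0,"wy": 0,"wz": 0}]'

```text
clock: 8.35
position: [0.6043, 0.1822, 0.0889]
tool_rot: [1.577, 1.361, -0.082]
force: [-1.1, -0.5, -2.3]
grip_width: 0.015
```

```bash
python3 - <<'E'
from h import *
lip();rows([cov(-64,1.0,12),cov(-64,0,12),cov(-76,1.5,12)])
E
```

```text
t 8.35 lip [-63.92   0.11   2.05] rpy [  0.07 -12.04  -5.02] f(frame) [-1.07 -0.59 -2.34] m [0.02 0.3  0.03] w 0.015
d [0.0027, -0.0007, 0.0002] w [-0.0, -0.0002, -0.0001] mm 1 deg 0.1
d [0.0051, -0.0012, 0.0002] w [-0.0, -0.0002, -0.0001] mm 2 deg 0.1
d [-0.0048, -0.0298, 0.0002] w [-0.0, -0.0002, -0.0001] mm 12 deg 0.1
```

Request:
servo_tool --targets '[{"x": 0.0015,"y": -0.0004,"z": 0.0002,"wx": 0,"wy": 0,"wz": 0},{"x": 0.003,"y": -0.0008,"z": 0.0002,"wx": 0,"wy": 0,"wz": 0},{"x": 0.0045,"y": -0.0011,"z": 0.0002,"wx": 0,"wy": 0,"wz": 0},{"x": 0.0045,"y": -0.0011,"z": 0.0002,"wx": 0,"wy": 0,"wz": 0}]'

```text
clock: 8.85
position: [0.6043, 0.1822, 0.087]
tool_rot: [1.576, 1.361, -0.082]
force: [0.5, -0.4, -2.3]
grip_width: 0.0148
```

```bash
python3 - <<'E'
from h import *
lip();bot.trace('side','jar');lip();rows([cov(-64,-.5,12),cov(-64,-1,12)])
E
```

```text
t 8.85 lip [-6.401e+01  3.000e-02  1.400e-01] rpy [  0.07 -12.03  -5.01] f(frame) [ 0.5  -0.38 -2.33] m [ 0.06  0.35 -0.03] w 0.0148
t 8.9 lip [-6.4e+01  5.0e-02  1.7e-01] rpy [  0.07 -12.03  -5.02] f(frame) [ 0.57 -0.37 -2.74] m [ 0.03  0.33 -0.  ] w 0.0147
d [0.0018, -0.0003, 0.0] w [-0.0, -0.0002, -0.0001] mm 1 deg 0.1
d [0.003, -0.0006, 0.0] w [-0.0, -0.0002, -0.0001] mm 1 deg 0.1
```

Request:
servo_tool --targets '[{"x": 0.0012,"y": -0.0002,"z": 0,"wx": 0,"wy": 0,"wz": 0},{"x": 0.0024,"y": -0.0004,"z": 0,"wx": 0,"wy": 0,"wz": 0},{"x": 0.003,"y": -0.0006,"z": 0,"wx": 0,"wy": 0,"wz": 0}]'

```text
clock: 9.28
position: [0.6046, 0.1822, 0.0863]
tool_rot: [1.577, 1.36, -0.081]
force: [-0.3, -0.7, 6.4]
grip_width: 0.015
```

Request:
servo_tool --targets '[{"x": 0.0012,"y": -0.0002,"z": 0,"wx": 0,"wy": 0,"wz": 0},{"x": 0.0012,"y": -0.0002,"z": 0,"wx": 0,"wy": 0,"wz": 0}]'

```text
clock: 9.52
position: [0.6047, 0.1822, 0.0861]
tool_rot: [1.577, 1.36, -0.081]
force: [-1.5, -1.3, 7.9]
grip_width: 0.0149
```

```bash
python3 - <<'E'
from h import *
lip();bot.trace('side','jar');lip();rows([cov(-64,-.5,12),cov(-64,-1.5,12),cov(-64,-2,12)])
E
```

```text
t 9.53 lip [-63.49   0.14  -0.9 ] rpy [  0.08 -12.1   -5.03] f(frame) [-1.43 -1.38  7.86] m [-0.24  1.12 -0.03] w 0.0149
t 9.57 lip [-63.5    0.16  -0.88] rpy [  0.08 -12.09  -5.03] f(frame) [-2.49 -1.06  7.61] m [-0.28  1.15 -0.01] w 0.0145
d [-0.0008, -0.0009, 0.0002] w [-0.0001, -0.0002, -0.0003] mm 1 deg 0.1
d [0.0016, -0.0015, 0.0002] w [-0.0001, -0.0002, -0.0003] mm 1 deg 0.1
d [0.0028, -0.0017, 0.0002] w [-0.0001, -0.0002, -0.0003] mm 1 deg 0.1
```

```bash
python3 - <<'E'
from h import *
rows([cov(-64,.4,12),cov(-70,.4,12),cov(-76,.4,12)])
E
```

```text
d [-0.003, -0.0005, 0.0002] w [-0.0001, -0.0002, -0.0003] mm 1 deg 0.1
d [-0.0062, -0.0151, 0.0002] w [-0.0001, -0.0002, -0.0003] mm 7 deg 0.1
d [-0.0093, -0.0298, 0.0002] w [-0.0001, -0.0002, -0.0003] mm 12 deg 0.1
```

Request:
servo_tool --targets '[{"x": -0.003,"y": -0.0005,"z": 0.0002,"wx": 0,"wy": 0,"wz": -0.0003},{"x": -0.0036,"y": -0.003,"z": 0.0002,"wx": 0,"wy": 0,"wz": -0.0003},{"x": -0.0045,"y": -0.0075,"z": 0.0002,"wx": 0,"wy": 0,"wz": -0.0003},{"x": -0.0056,"y": -0.0125,"z": 0.0002,"wx": 0,"wy": 0,"wz": -0.0003},{"x": -0.0067,"y": -0.0175,"z": 0.0002,"wx": 0,"wy": 0,"wz": -0.0003},{"x": -0.0078,"y": -0.0225,"z": 0.0002,"wx": 0,"wy": 0,"wz": -0.0003},{"x": -0.0086,"y": -0.0265,"z": 0.0002,"wx": 0,"wy": 0,"wz": -0.0003},{"x": -0.0093,"y": -0.0298,"z": 0.0002,"wx": 0,"wy": 0,"wz": -0.0003},{"x": -0.0093,"y": -0.0298,"z": 0.0002,"wx": 0,"wy": 0,"wz": -0.0003}]'

```text
clock: 10.7
position: [0.5923, 0.1832, 0.0873]
tool_rot: [1.577, 1.362, -0.081]
force: [-0.0, 0.8, -3.2]
grip_width: 0.0151
```

```bash
python3 - <<'E'
from h import *
lip();bot.trace('side','jar');lip();rows([cov(-77,.3,12),cov(-80,.3,12),cov(-82,.3,12)])
E
```

```text
t 10.7 lip [-7.607e+01  7.000e-02  4.500e-01] rpy [  0.08 -11.99  -5.03] f(frame) [-0.07  0.78 -3.18] m [ 0.01  0.38 -0.01] w 0.0151
t 10.75 lip [-75.97   0.08   0.45] rpy [  0.08 -11.99  -5.03] f(frame) [-0.22 -0.27 -2.3 ] m [0.02 0.3  0.01] w 0.0149
d [-0.0002, -0.0026, 0.0] w [-0.0001, -0.0002, 0.0] mm 1 deg 0.1
d [-0.0017, -0.0099, 0.0001] w [-0.0001, -0.0002, 0.0] mm 4 deg 0.1
d [-0.0028, -0.0148, 0.0001] w [-0.0001, -0.0002, 0.0] mm 6 deg 0.1
```

Request:
servo_tool --targets '[{"x": -0.0002,"y": -0.0026,"z": 0,"wx": 0,"wy": 0,"wz": 0},{"x": -0.0007,"y": -0.005,"z": 0,"wx": 0,"wy": 0,"wz": 0},{"x": -0.0012,"y": -0.0075,"z": 0,"wx": 0,"wy": 0,"wz": 0},{"x": -0.0017,"y": -0.0099,"z": 0.0001,"wx": 0,"wy": 0,"wz": 0},{"x": -0.0017,"y": -0.0099,"z": 0.0001,"wx": 0,"wy": 0,"wz": 0},{"x": -0.0017,"y": -0.0099,"z": 0.0001,"wx": 0,"wy": 0,"wz": 0}]'

```text
clock: 11.5
position: [0.5887, 0.1835, 0.0873]
tool_rot: [1.578, 1.361, -0.081]
force: [4.2, -1.4, -1.9]
grip_width: 0.0149
```

```bash
python3 - <<'E'
from h import *
lip();bot.trace('side','jar');lip();bot.trace('side','jar');lip();rows([cov(-82,.3,12),cov(-83,.3,12),cov(-84,.3,12)])
E
```

```text
t 11.5 lip [-7.963e+01  4.000e-02  4.300e-01] rpy [  0.09 -12.03  -5.04] f(frame) [ 4.32 -1.07 -1.85] m [-0.19 -0.86 -0.05] w 0.0149
t 11.55 lip [-7.964e+01  6.000e-02  4.400e-01] rpy [  0.09 -12.02  -5.04] f(frame) [ 5.76 -1.27 -1.51] m [-0.18 -0.89 -0.02] w 0.0148
t 11.6 lip [-7.964e+01  7.000e-02  4.400e-01] rpy [  0.09 -12.03  -5.03] f(frame) [ 4.8  -1.19 -1.5 ] m [-0.22 -0.84 -0.03] w 0.0147
d [-0.0008, -0.0058, -0.0] w [-0.0001, -0.0002, -0.0001] mm 2 deg 0.1
d [-0.0013, -0.0083, -0.0] w [-0.0001, -0.0002, -0.0001] mm 3 deg 0.1
d [-0.0018, -0.0107, -0.0] w [-0.0001, -0.0002, -0.0001] mm 4 deg 0.1
```

Strip touched: about 4.9 N at lip −79.6, so its free face is near −77.2. I'll press further.

Request:
servo_tool --targets '[{"x": -0.0004,"y": -0.0035,"z": 0,"wx": 0,"wy": 0,"wz": 0},{"x": -0.0008,"y": -0.0058,"z": 0,"wx": 0,"wy": 0,"wz": 0},{"x": -0.0013,"y": -0.0083,"z": 0,"wx": 0,"wy": 0,"wz": 0},{"x": -0.0018,"y": -0.0107,"z": 0,"wx": 0,"wy": 0,"wz": 0},{"x": -0.002,"y": -0.0122,"z": 0,"wx": 0,"wy": 0,"wz": 0},{"x": -0.002,"y": -0.0122,"z": 0,"wx": 0,"wy": 0,"wz": 0}]'

```text
clock: 12.35
position: [0.5849, 0.1839, 0.0876]
tool_rot: [1.581, 1.359, -0.078]
force: [9.4, -1.1, -2.3]
grip_width: 0.015
```

```bash
python3 - <<'E'
from h import *
lip();bot.trace('side','jar');lip();bot.trace('side','jar');lip();rows([cov(-85,.3,12),cov(-86,.3,12),cov(-87,.3,12)])
E
```

```text
t 12.35 lip [-83.4    0.13   0.61] rpy [  0.13 -12.13  -5.06] f(frame) [ 9.48 -0.32 -2.28] m [-0.38 -1.98 -0.12] w 0.015
t 12.4 lip [-83.39   0.18   0.62] rpy [  0.13 -12.14  -5.06] f(frame) [ 9.01 -1.06 -2.09] m [-0.36 -1.94 -0.14] w 0.015
t 12.45 lip [-83.38   0.16   0.62] rpy [  0.13 -12.14  -5.06] f(frame) [ 9.64 -1.05 -1.85] m [-0.36 -1.93 -0.06] w 0.0152
d [0.0005, -0.004, 0.0001] w [-0.0002, -0.0003, -0.0004] mm 2 deg 0.2
d [-0.0, -0.0065, 0.0001] w [-0.0002, -0.0003, -0.0004] mm 3 deg 0.2
d [-0.0006, -0.0089, 0.0001] w [-0.0002, -0.0003, -0.0004] mm 4 deg 0.2
```

```bash
python3 - <<'E'
from h import *
rows([cov(-85.4,.2,12),cov(-86.4,.2,12),cov(-86.5,.1,11),cov(-86.6,.1,10),cov(-86.7,.1,9),cov(-86.8,.1,8),cov(-87,.0,7),cov(-87,0,6)])
E
```

```text
d [0.0005, -0.0051, 0.0001] w [-0.0002, -0.0003, -0.0004] mm 2 deg 0.2
d [-0.0, -0.0075, 0.0001] w [-0.0002, -0.0003, -0.0004] mm 3 deg 0.2
d [0.0042, -0.007, 0.0001] w [-0.0002, -0.0003, -0.0032] mm 3 deg 1.1
d [0.0082, -0.0066, 0.0001] w [-0.0002, -0.0003, -0.0059] mm 4 deg 2.1
d [0.0122, -0.0063, 0.0001] w [-0.0002, -0.0003, -0.0087] mm 5 deg 3.1
d [0.0162, -0.006, 0.0001] w [-0.0002, -0.0003, -0.0115] mm 7 deg 4.1
d [0.0204, -0.006, 0.0001] w [-0.0002, -0.0003, -0.0143] mm 9 deg 5.1
d [0.0245, -0.0057, 0.0001] w [-0.0001, -0.0003, -0.017] mm 10 deg 6.1
```

Request:
servo_tool --targets '[{"x": 0.0005,"y": -0.0051,"z": 0.0001,"wx": -0.0002,"wy": -0.0003,"wz": -0.0004},{"x": 0,"y": -0.0075,"z": 0.0001,"wx": -0.0002,"wy": -0.0003,"wz": -0.0004},{"x": 0,"y": -0.0075,"z": 0.0001,"wx": -0.0002,"wy": -0.0003,"wz": -0.0004},{"x": 0.0042,"y": -0.007,"z": 0.0001,"wx": -0.0002,"wy": -0.0003,"wz": -0.0032},{"x": 0.0082,"y": -0.0066,"z": 0.0001,"wx": -0.0002,"wy": -0.0003,"wz": -0.0059},{"x": 0.0122,"y": -0.0063,"z": 0.0001,"wx": -0.0002,"wy": -0.0003,"wz": -0.0087},{"x": 0.0162,"y": -0.006,"z": 0.0001,"wx": -0.0002,"wy": -0.0003,"wz": -0.0115},{"x": 0.0204,"y": -0.006,"z": 0.0001,"wx": -0.0002,"wy": -0.0003,"wz": -0.0143},{"x": 0.0245,"y": -0.0057,"z": 0.0001,"wx": -0.0001,"wy": -0.0003,"wz": -0.017},{"x": 0.0245,"y": -0.0057,"z": 0.0001,"wx": -0.0001,"wy": -0.0003,"wz": -0.017}]'

```text
clock: 13.7
position: [0.5866, 0.1837, 0.0782]
tool_rot: [1.583, 1.463, -0.076]
force: [9.8, -1.9, 1.2]
grip_width: 0.0148
```

```bash
python3 - <<'E'
from h import *
lip();bot.trace('side','jar');lip();bot.trace('side','jar');lip();rows([cov(-87.2,.0,6),cov(-87.3,.0,5),cov(-87.4,0,4),cov(-87.4,0,3),cov(-87.4,0,2),cov(-87.4,0,1),cov(-87.4,-.2,0)])
E
```

```text
t 13.7 lip [-85.1    0.15   0.35] rpy [ 0.08 -6.16 -5.08] f(frame) [ 9.94 -1.01  1.18] m [-0.39 -2.3  -0.02] w 0.0148
t 13.75 lip [-85.17   0.13   0.36] rpy [ 0.07 -6.18 -5.07] f(frame) [10.48 -0.98  1.17] m [-0.35 -2.38 -0.04] w 0.0147
t 13.8 lip [-85.24   0.12   0.39] rpy [ 0.07 -6.18 -5.06] f(frame) [10.82 -0.99 -0.26] m [-0.39 -2.38 -0.03] w 0.0148
d [0.0011, -0.0048, 0.0] w [-0.0002, -0.0002, -0.0005] mm 2 deg 0.2
d [0.0051, -0.0043, 0.0] w [-0.0002, -0.0002, -0.0033] mm 3 deg 1.2
d [0.0092, -0.0039, 0.0] w [-0.0002, -0.0002, -0.006] mm 4 deg 2.2
d [0.0132, -0.0033, 0.0] w [-0.0002, -0.0002, -0.0088] mm 5 deg 3.2
d [0.0173, -0.0028, 0.0] w [-0.0002, -0.0002, -0.0116] mm 7 deg 4.2
d [0.0213, -0.0023, 0.0] w [-0.0002, -0.0002, -0.0144] mm 9 deg 5.2
d [0.0259, -0.002, 0.0] w [-0.0002, -0.0002, -0.0172] mm 10 deg 6.2
```

Request:
servo_tool --targets '[{"x": 0.0011,"y": -0.0051,"z": 0,"wx": -0.0002,"wy": -0.0002,"wz": -0.0005},{"x": 0.0051,"y": -0.0047,"z": 0,"wx": -0.0002,"wy": -0.0002,"wz": -0.0033},{"x": 0.0071,"y": -0.0045,"z": 0,"wx": -0.0002,"wy": -0.0002,"wz": -0.0046},{"x": 0.0071,"y": -0.0045,"z": 0,"wx": -0.0002,"wy": -0.0002,"wz": -0.0046},{"x": 0.0071,"y": -0.0045,"z": 0,"wx": -0.0002,"wy": -0.0002,"wz": -0.0046}]'

```text
clock: 14.42
position: [0.5867, 0.1837, 0.076]
tool_rot: [1.58, 1.489, -0.078]
force: [10.9, -2.1, -0.1]
grip_width: 0.0153
```

```bash
python3 - <<'E'
from h import *
lip();bot.trace('side','jar');lip();rows([cov(-87.6,.0,4),cov(-87.6,0,3),cov(-87.6,0,2),cov(-87.6,0,1),cov(-87.6,-.2,0)])
E
```

```text
t 14.43 lip [-8.564e+01  7.000e-02  4.100e-01] rpy [ 0.05 -4.7  -5.03] f(frame) [11.09 -1.16 -0.06] m [-0.4  -2.55 -0.09] w 0.0153
t 14.47 lip [-8.566e+01  5.000e-02  4.200e-01] rpy [ 0.04 -4.7  -5.03] f(frame) [11.19 -1.4  -0.05] m [-0.4  -2.53 -0.06] w 0.0149
d [0.0035, -0.0044, -0.0] w [-0.0001, -0.0001, -0.0019] mm 2 deg 0.7
d [0.0075, -0.0037, -0.0] w [-0.0001, -0.0001, -0.0047] mm 3 deg 1.7
d [0.0115, -0.0031, -0.0] w [-0.0001, -0.0001, -0.0075] mm 5 deg 2.7
d [0.0156, -0.0025, -0.0] w [-0.0001, -0.0001, -0.0103] mm 6 deg 3.7
d [0.0201, -0.002, -0.0] w [-0.0001, -0.0001, -0.0131] mm 8 deg 4.7
```

Request:
servo_tool --targets '[{"x": 0.0035,"y": -0.0044,"z": 0,"wx": -0.0001,"wy": -0.0001,"wz": -0.0019},{"x": 0.0055,"y": -0.0041,"z": 0,"wx": -0.0001,"wy": -0.0001,"wz": -0.0033},{"x": 0.0075,"y": -0.0037,"z": 0,"wx": -0.0001,"wy": -0.0001,"wz": -0.0047},{"x": 0.0095,"y": -0.0034,"z": 0,"wx": -0.0001,"wy": -0.0001,"wz": -0.0061},{"x": 0.0115,"y": -0.0031,"z": 0,"wx": -0.0001,"wy": -0.0001,"wz": -0.0075},{"x": 0.0115,"y": -0.0031,"z": 0,"wx": -0.0001,"wy": -0.0001,"wz": -0.0075}]'

```text
clock: 15.22
position: [0.5876, 0.1836, 0.0719]
tool_rot: [1.6, 1.533, -0.059]
force: [11.5, -1.4, 0.5]
grip_width: 0.0148
```

```bash
python3 - <<'E'
from h import *
lip();bot.trace('side','jar');lip();rows([cov(-87.6,.0,2),cov(-87.6,0,1),cov(-87.6,-.2,0),cov(-87.6,-.6,-.2)])
E
```

```text
t 15.22 lip [-8.573e+01  7.000e-02  3.500e-01] rpy [ 0.06 -2.17 -5.04] f(frame) [11.56 -0.39  0.53] m [-0.46 -2.45 -0.09] w 0.0148
t 15.28 lip [-8.574e+01  7.000e-02  3.800e-01] rpy [ 0.06 -2.18 -5.03] f(frame) [11.06 -0.62 -0.53] m [-0.45 -2.53 -0.04] w 0.0152
d [0.0015, -0.0045, 0.0] w [-0.0001, -0.0002, -0.0005] mm 2 deg 0.2
d [0.0055, -0.0038, 0.0] w [-0.0001, -0.0002, -0.0033] mm 3 deg 1.2
d [0.0101, -0.0031, 0.0] w [-0.0001, -0.0002, -0.0061] mm 4 deg 2.2
d [0.0119, -0.003, 0.0] w [-0.0001, -0.0002, -0.0066] mm 5 deg 2.4
```

Request:
servo_tool --targets '[{"x": 0.0035,"y": -0.0042,"z": 0,"wx": -0.0001,"wy": -0.0002,"wz": -0.0019},{"x": 0.0055,"y": -0.0038,"z": 0,"wx": -0.0001,"wy": -0.0002,"wz": -0.0033},{"x": 0.0078,"y": -0.0035,"z": 0,"wx": -0.0001,"wy": -0.0002,"wz": -0.0047},{"x": 0.0101,"y": -0.0032,"z": 0,"wx": -0.0001,"wy": -0.0002,"wz": -0.0061},{"x": 0.0115,"y": -0.0031,"z": 0,"wx": -0.0001,"wy": -0.0002,"wz": -0.0065},{"x": 0.0115,"y": -0.0031,"z": 0,"wx": -0.0001,"wy": -0.0002,"wz": -0.0065}]'

```text
clock: 16.02
position: [0.5885, 0.1836, 0.0682]
tool_rot: [2.479, 1.57, 0.82]
force: [11.4, -2.1, 4.1]
grip_width: 0.0148
```

```bash
python3 - <<'E'
from h import *
lip();bot.trace('side','jar');lip();rows([cov(-87.6,-.6,-.3),cov(-85,-.5,-.2),cov(-83,-.5,-.2),cov(-81,-.4,-.1),cov(-80,-.4,0)])
E
```

```text
t 16.02 lip [-8.565e+01  1.000e-01  4.000e-02] rpy [ 0.05 -0.04 -5.04] f(frame) [11.51 -1.08  4.14] m [-0.5  -2.22 -0.08] w 0.0148
t 16.07 lip [-8.566e+01  1.100e-01  3.000e-02] rpy [ 0.04 -0.04 -5.04] f(frame) [11.79 -1.14  2.81] m [-0.53 -2.25 -0.06] w 0.015
d [0.0029, -0.0046, 0.0001] w [-0.0001, -0.0001, -0.0009] mm 2 deg 0.3
d [0.0023, 0.0018, 0.0001] w [-0.0001, -0.0001, -0.0007] mm 1 deg 0.2
d [0.0023, 0.0068, 0.0001] w [-0.0001, -0.0001, -0.0007] mm 3 deg 0.2
d [0.0016, 0.0118, 0.0001] w [-0.0001, -0.0001, -0.0004] mm 5 deg 0.2
d [0.0012, 0.0142, 0.0001] w [-0.0001, -0.0001, -0.0001] mm 6 deg 0.1
```

Cover is level, with the tongue below keeper height. I'll ease back with the spring to the home position.

Request:
servo_tool --targets '[{"x": 0.0012,"y": -0.0015,"z": 0.0001,"wx": 0,"wy": 0,"wz": -0.0003},{"x": 0.0012,"y": 0.0015,"z": 0.0001,"wx": 0,"wy": 0,"wz": -0.0003},{"x": 0.0012,"y": 0.004,"z": 0.0001,"wx": 0,"wy": 0,"wz": -0.0003},{"x": 0.0012,"y": 0.0065,"z": 0.0001,"wx": 0,"wy": 0,"wz": -0.0003},{"x": 0.0012,"y": 0.009,"z": 0.0001,"wx": 0,"wy": 0,"wz": -0.0003},{"x": 0.0012,"y": 0.011,"z": 0.0001,"wx": 0,"wy": 0,"wz": -0.0002},{"x": 0.0012,"y": 0.0125,"z": 0.0001,"wx": 0,"wy": 0,"wz": -0.0001},{"x": 0.0012,"y": 0.0132,"z": 0.0001,"wx": 0,"wy": 0,"wz": -0.0001},{"x": 0.0012,"y": 0.0132,"z": 0.0001,"wx": 0,"wy": 0,"wz": -0.0001}]'

```text
clock: 17.2
position: [0.5937, 0.1831, 0.0682]
tool_rot: [2.78, 1.57, 1.122]
force: [0.5, -1.4, 9.1]
grip_width: 0.0151
```

```bash
python3 - <<'E'
from h import *
lip();bot.trace('side','jar');lip()
p,d=bot.grab_frame('side');cv2.imwrite('pics/i.png',cv2.resize(p[190:330,190:400,::-1],(750,500),interpolation=cv2.INTER_CUBIC))
rows([cov(-80,-.4,0),cov(-79,-.4,0)])
E
```

```text
t 17.2 lip [-8.042e+01  1.100e-01  4.000e-02] rpy [ 0.04 -0.01 -5.03] f(frame) [ 0.66 -1.4   9.12] m [-0.49 -0.03 -0.08] w 0.0151
t 17.25 lip [-8.046e+01  1.200e-01  3.000e-02] rpy [ 0.04 -0.01 -5.03] f(frame) [ 0.14 -2.56  8.51] m [-0.47 -0.01 -0.03] w 0.0153
d [0.0012, 0.0011, 0.0003] w [-0.0001, -0.0001, -0.0] mm 1 deg 0.1
d [0.0012, 0.0036, 0.0003] w [-0.0001, -0.0001, -0.0] mm 2 deg 0.1
```

View pics/i.png

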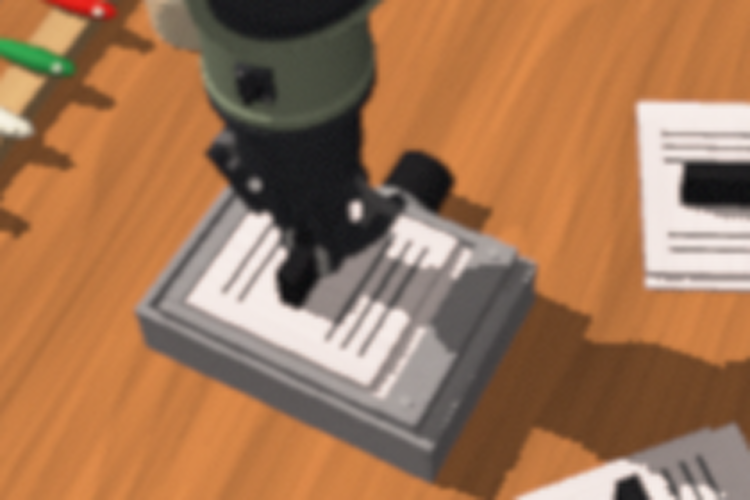

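The cover lies flat in the frame, with its edge parallel to the ledge and the tongue at the keeper. I'll ease the down-load so the spring can finish the travel.

Request:
servo_tool --targets '[{"x": 0.0002,"y": 0.0004,"z": 0,"wx": 0,"wy": 0,"wz": 0},{"x": 0,"y": 0.001,"z": 0,"wx": 0,"wy": 0,"wz": 0},{"x": 0,"y": 0.0015,"z": 0,"wx": 0,"wy": 0,"wz": 0},{"x": 0,"y": 0.0015,"z": 0,"wx": 0,"wy": 0,"wz": 0}]'

```text
clock: 17.8
position: [0.5942, 0.1831, 0.0682]
tool_rot: [2.94, 1.57, 1.281]
force: [1.9, -1.7, 2.9]
grip_width: 0.015
```

```bash
python3 - <<'E'
from h import *
lip();bot.trace('side','jar');lip()
E
```

```text
t 17.8 lip [-79.89   0.09   0.08] rpy [ 0.03 -0.01 -5.03] f(frame) [ 2.05 -1.48  2.87] m [-0.42 -0.4  -0.08] w 0.015
t 17.85 lip [-7.992e+01  9.000e-02  6.000e-02] rpy [ 0.03 -0.01 -5.03] f(frame) [ 2.69 -1.61  3.47] m [-0.41 -0.41 -0.03] w 0.0154
```

Request:
servo_tool --targets '[{"x": 0,"y": 0.001,"z": 0,"wx": 0,"wy": 0,"wz": 0},{"x": 0,"y": 0.002,"z": 0,"wx": 0,"wy": 0,"wz": 0},{"x": 0,"y": 0.002,"z": 0,"wx": 0,"wy": 0,"wz": 0}]'

```text
clock: 18.23
position: [0.5942, 0.183, 0.0681]
tool_rot: [-1.635, 1.57, 2.99]
force: [-4.8, -2.1, 8.9]
grip_width: 0.0148
```

```bash
python3 - <<'E'
from h import *
lip();bot.trace('side','jar');lip()
E
```

```text
t 18.23 lip [-7.992e+01  2.000e-02  1.500e-01] rpy [ 0.    0.07 -5.02] f(frame) [-4.59 -2.51  8.92] m [-0.49  0.74 -0.07] w 0.0148
t 18.27 lip [-79.9    0.08   0.16] rpy [ 0.01  0.07 -5.01] f(frame) [-4.06 -3.12  7.75] m [-0.48  0.69 -0.01] w 0.0151
```

The position stalled at −79.9 with −4.5 N, so the tongue is against the end wall. I'll release and retreat.

Request:
servo_tool --targets '[{"x": 0,"y": 0,"z": 0,"wx": 0,"wy": 0,"wz": 0},{"x": 0,"y": 0,"z": 0,"wx": 0,"wy": 0,"wz": 0},{"x": 0,"y": 0,"z": 0,"wx": 0,"wy": 0,"wz": 0},{"x": 0,"y": 0,"z": 0,"wx": 0,"wy": 0,"wz": 0},{"x": 0,"y": 0,"z": 0,"wx": 0,"wy": 0,"wz": 0}]' --grip 0

```text
clock: 18.9
position: [0.5942, 0.1831, 0.0682]
tool_rot: [-1.682, 1.57, 2.943]
force: [0.1, 0.2, -0.7]
grip_width: 0.0428
```

Request:
servo_tool --targets '[{"x": -0.02,"y": 0,"z": 0,"wx": 0,"wy": 0,"wz": 0},{"x": -0.06,"y": 0,"z": 0,"wx": 0,"wy": 0,"wz": 0},{"x": -0.12,"y": 0,"z": 0,"wx": 0,"wy": 0,"wz": 0},{"x": -0.22,"y": 0,"z": 0,"wx": 0,"wy": 0,"wz": 0},{"x": -0.34,"y": 0,"z": 0,"wx": 0,"wy": 0,"wz": 0},{"x": -0.46,"y": 0,"z": -0.04,"wx": 0,"wy": 0,"wz": 0},{"x": -0.56,"y": 0,"z": -0.08,"wx": 0,"wy": 0,"wz": 0},{"x": -0.6,"y": 0,"z": -0.1,"wx": 0,"wy": 0,"wz": 0},{"x": -0.6,"y": 0,"z": -0.1,"wx": 0,"wy": 0,"wz": 0},{"x": -0.6,"y": 0,"z": -0.1,"wx": 0,"wy": 0,"wz": 0}]'

```text
clock: 20.15
position: [0.5977, 0.222, 0.3069]
tool_rot: [-1.175, 1.568, -2.833]
force: [-0.2, -0.8, -0.7]
grip_width: 0.0426
```

```bash
python3 - <<'E'
from h import *
p,R,s=pose();print(s['clock'],p,s['force'],s['grip_width'])
c=bot.get_calibration('wrist');im,d=bot.grab_frame('wrist');sd,_=bot.grab_frame('side')
P,uv=cloud(c,d,(0,0,640,400))
q=Ro.from_euler('z',YAW,degrees=True).inv().apply(P-F)*1000;X,Y,Z=q.T
for e in list(range(-100,-50,3))+list(range(-10,35,3))+list(range(55,100,3)):
    m=(abs(Y)<30)&(X>=e)&(X<e+3)&(Z>-20)&(Z<80)
    if m.sum()>3:print(e+1.5,round(np.median(Z[m]),1),end=' | ')
print()
for n,(x0,x1) in {'lip side':(-52,-30),'tongue side':(45,70)}.items():
    for y0 in(-50,20):
        m=(X>x0)&(X<x1)&(Y>y0)&(Y<y0+30)&(abs(Z-12)<8);print(n,y0,round(np.median(Z[m]),2) if m.any() else None)
for t in("jar","tub","carton"):
    for r in bot.trace('side',t)[:1]:print(t,r['pixel'])
cv2.imwrite('pics/j.png',np.vstack([im[...,::-1][0:300],cv2.resize(sd[190:330,140:400,::-1],(640,300))]))
E
```

```text
20.15 [0.59769658 0.22197132 0.30692142] [-0.20930135 -0.81176305 -0.666556  ] 0.04255345297855725
-98.5 11.6 | -95.5 11.6 | -92.5 11.5 | -89.5 11.5 | -86.5 11.5 | -83.5 11.4 | -80.5 11.5 | -77.5 11.3 | -74.5 11.5 | -71.5 4.0 | -68.5 3.6 | -65.5 3.6 | -62.5 3.6 | -59.5 11.4 | -56.5 11.6 | -53.5 11.5 | -50.5 11.6 | -8.5 11.5 | -5.5 11.5 | -2.5 11.4 | 0.5 11.5 | 3.5 12.9 | 6.5 47.4 | 9.5 47.4 | 12.5 47.5 | 15.5 47.3 | 18.5 47.5 | 21.5 12.0 | 24.5 11.5 | 27.5 11.5 | 30.5 11.4 | 33.5 11.3 | 56.5 11.5 | 59.5 11.5 | 62.5 11.3 | 65.5 11.3 | 68.5 11.2 | 71.5 11.1 | 74.5 9.1 | 77.5 10.1 | 80.5 10.3 | 83.5 10.2 | 86.5 10.0 | 98.5 -6.2 | 
lip side -50 11.71
lip side 20 11.5
tongue side -50 11.45
tongue side 20 11.3
jar [248.1, 192.4]
tub [380.2, 117.9]
carton [240.4, 378.6]
```

View pics/j.png

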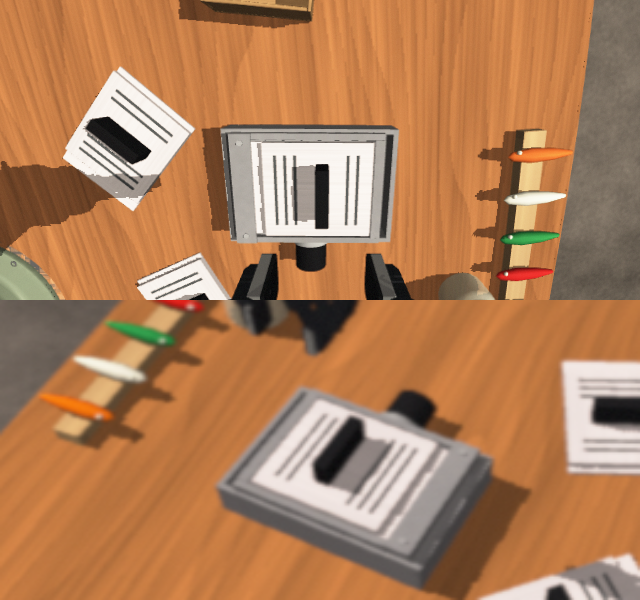

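The cover is flush: its top reads about 11.5 mm above the seat at all four corners, and the bar is at x ≈ 12.5. In the picture the lip is under the ledge and the tongue under the keeper. The jar is partly hidden by the gripper in the side view, which accounts for its pixel shift. Handing in now.

```bash
python3 - <<'E'
from h import *
bot.grab_frame('top')
for t,o in(("jar",(329.5,128.5)),("tub",(453.8,203.7)),("carton",(194,206))):
    for r in bot.trace('top',t)[:1]:print(t,r['pixel'],o)
print(bot.job_done(),bot.observe()['clock'])
E
```

```text
jar [329.7, 130.3] (329.5, 128.5)
tub [452.5, 199.6] (453.8, 203.7)
carton [194.2, 205.6] (194, 206)
the job is handed in; nothing more can be done
the job is handed in; nothing more can be done
```

The cover is back on the filter unit, home and flush, and the job is handed in. The last clock reading was 20.2 s and I handed in shortly after, well under 58 s.

- **What I did:** I took the rightmost of the three look-alike covers by its bar and hooked the lip under the ledge at a 12° tilt. I pressed the strip in about 8 mm (roughly 11.5 N) and swung the tongue down past the keeper. I then eased back with the spring until the tongue met the end wall, let go and backed off.
- **Seating:** After release, depth put the cover's top 11.3–11.7 mm above the seat at all four corners. The true figure is 12 mm; the bare seat itself read about 0.4 mm low. The bar sits at unit x ≈ 12.5 mm against 12 mm nominal, and the lip is under the ledge and the tongue under the keeper in the picture.
- **Forces:** The highest reading I took was about 9 N, apart from the roughly 11.5 N spring push. These were taken between moves, so I did not see the peaks within a move.
- **Bystanders:** The carton matched its starting position in the top view. The jar reads 1.8 px off and the tub about 4 px (roughly 13 mm at the bench) off from the start. I put both down to network scatter and the arm partly covering them in the picture. In the side view the tub had moved only about 2 px, and the arm never went near any of the three.
- **Failed or disagreed:** One early move call was refused because its rows lacked some of the six numbers; the arm did not move.

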